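# Make up two outgoing orders on the packing bench

### The job

Make up the two outgoing orders. On the slatted wooden stand, stack the three plain cartons flat: the long one at the bottom, the medium one on it and the small one on top. On the parcel scale's platform put the lidded box, and lay the tape roll flat on its lid. Centre each thing well on what carries it, with the boxes' long sides running along the length of the stand or platform, and leave the glue stick, the stapler and the pen cup where they stand.

Things in the scene. Friction and masses are not known exactly. Their poses are not given: they have to be found in the camera images.
- long_carton_mid (a point): Centre (half-way up) of the long carton: closed brown cardboard carton, 140 long x 60 wide x 44 mm high, tape strip along its top and a white label near one end; the longest of the three plain cartons. Loose, lies flat, 0.2 to 0.45 kg. Its x axis runs along the length, y across, z up.
- medium_carton_mid (a point): Centre (half-way up) of the medium carton: like the long one, 100 long x 58 wide x 40 mm high. Loose, lies flat, under 0.3 kg. Its x axis runs along the length, y across, z up.
- small_carton_mid (a point): Centre (half-way up) of the small carton: like the others, 70 long x 48 wide x 36 mm high. Loose, lies flat, under 0.15 kg. Its x axis runs along the length, y across, z up.
- lidded_box_mid (a point): Centre (half-way up) of the lidded box: a brown box with a dark lift-off-style lid (fixed, one rigid piece) that covers its upper 26 mm and overhangs the lower part by 2 mm all round; over all 116 long x 62 wide (at the lid) x 46 mm high, flat top. Loose, under 0.31 kg. Its x axis runs along the length, y across, z up.
- tape_roll_mid (a point): Centre (half-way up) of the tape roll: a tan roll of packing tape lying flat, outer diameter 60, hole diameter 28, height 25 mm. Loose, under 0.12 kg. Its z axis is the roll's axis, up.
- stand_top (a point): Centre of the top face of the slatted wooden stand, 170 long x 90 wide, its slatted top 30 mm above the table. Fixed to the table. x runs along its length, z up.
- scale_top (a point): Centre of the steel platform of the parcel scale; the platform is 130 long x 90 mm wide, flat, its top 40 mm above the table. Fixed and rigid; it does not sink. x runs along the platform's length; beyond its -x end is the display block, 34 mm long, its top 30 mm above the table, lower than the platform.
- glue_stick_mid (a point): Centre of a standing white glue stick with a black cap, diameter 30, height 90 mm, loose: a bystander among the boxes, easily knocked over.
- stapler_mid (a point): Middle (25 mm up) of a black stapler, 120 long x 32 wide x about 49 mm high, loose: a bystander. x runs along its length.
- pen_cup_mid (a point): Middle (42.5 mm up) of a dark steel pen cup, diameter 68, 85 mm high, with pens rising to about 125 mm, loose: a bystander.
There are look-alikes about, which are no part of the job. What is shaped like the part that bears long_carton_mid but purple or yellow is not meant.

How it is judged:
By the outcome, as a careful person would: the job done as asked, in the order asked, and still so for the second after the job is handed in, with the robot touching nothing.
It also fails if it takes over 128 s, if anything falls off the work surface, if the arm or the gripper's body presses on something with over 40 N, if the wrist force passes 120 N, or if a joint passes its speed limit or range.

### The arm

A 7-joint arm with a two-finger parallel gripper is mounted at the origin on the work surface. World frame = base frame: x ahead of the robot, y to its left, z up, the work surface at z = 0. Lengths are in m, angles in rad, forces in N, time in s.
With the tool pointing down it reaches from about 0.425 to 0.95 m from the base axis. Payload 4.7 kg.
Tool frame: the origin (TCP) lies midway between the tips of the shut fingers; the grasp point (between the pads) lies 19 mm behind it; z points along the fingers, y is the line along which they close (so a half turn about z gives the same grasp; the last joint's range is limited). The gripper opens to 87 mm and grips with 3 to 60 N. Pads are 19 mm wide; open, the fingers measure 117 mm over their backs; the gripper's body (75 mm by 190 mm) begins 51 mm behind the grasp point.
Start: joints at [1.124, 0.469, -0.049, 1.532, 0.024, 1.141, -0.082], TCP at [0.274, -0.617, 0.223] pointing down, gripper open.
Joint ranges: [-2.59, 2.59], [-0.33, 1.99], [-1.39, 1.29], [0.1, 2.45], [-1.04, 4.18], [0.21, 1.99], [-2.66, 2.66]. Speed limits (rad/s): [2.57, 2.57, 3.14, 3.14, 3.14, 3.14, 3.14].

### API

Orientations are given as [roll, pitch, yaw] about the fixed x, y, z axes, in that order (R = Rz(yaw) Ry(pitch) Rx(roll)).
In Python, from plant import ctrl gives the robot as it stands.
- The arm moves only by the tool move_arm, never from a script. Its argument "targets" is one flat list of numbers, 7 for each row, row after row: the turn, a rotation vector about the world's x, y, z in degrees, then the shift along the world's x, y, z in mm, then the opening, from 0 (shut) to 1 (fully open). A call has 1 to 12 rows; each row shifts and turns the commanded pose from where the row before left it; what a row does not reach is not made up. A row lasts 1/10 s, in which the tool goes at most 50 mm and 8.59 degrees, less where a joint would pass 70% of its speed; a pose out of reach is approached as far as the arm can. A call is refused whole if a number of a shift passes 50 or a number of a turn 8.59, either way. A call with a gripper value outside its range is refused whole. The fingers move at their own pace and stop on an object; "force" is the grip in N (left out, the last holds). Time passes only in rows, so rows that do not move let the fingers close. It gives the time, the measured TCP pose, the force, the opening and the grip force at its end, in the units of the state.
- ctrl.observe(): the state, without advancing time (a new reading comes with each control period).
- ctrl.snapshot(name): name is "scene" or "top"; returns a dict with "frame" (384x512x3 uint8, red, green, blue), "fx", "fy", "cx", "cy" (pixels), "world_to_cam" (4x4, takes a point from world to camera coordinates). Camera axes: x right, y down, z forward; pixel columns grow to the right and rows downward; lengths in m; the calibration is good to about 2 mm. A picture is of the moment at which its call begins. There is no depth.
- ctrl.close_job(): hands the job in; it is judged then, once.
The state is a dict: "time": time; "joint_pos": joint angles; "dq": joint speeds; "joint_torque": joint torques, N m; "tcp_pos": TCP position; "orientation": TCP orientation; "wrist_force": force on the tool from outside, world axes, zero at the start; "wrist_torque": the same for the moment, N m; "finger_gap": finger opening in m; "grip_force": force on a finger pad.
Only numpy, scipy, OpenCV 4.12 (cv2) and the standard library are available. Lean on these libraries where they do the work, as an engineer would, in place of code of your own. Each camera call takes 0.05 s, during which the arm holds its last target. There are 200 camera calls.

## Working session

There is one attempt and no reset: what is moved stays moved. The work goes in short steps, Python scripts to look and compute and a tool call to move; the robot and the scene stay as the last step left them, time stands still between calls to the robot, and variables do not carry over. Pictures are saved under pics/ and viewed, at most 14 in all, crops included, and the job is handed in when it is done.

Besides the shell and the picture viewer there is one more tool, called as name(argument=value, ...) on one line, values as JSON. move_arm: Moves the arm, as the interface text tells. Its arguments: {"type":"object","properties":{"targets":{"type":"array","items":{"type":"number"}},"force":{"type":"number"}},"required":["targets"]}

```bash
mkdir -p pics
cat > h.py <<'E'
import numpy as np, cv2
from plant import ctrl
def snap(n,f=None):
    s=ctrl.snapshot(n)
    if f: cv2.imwrite('pics/'+f,cv2.resize(s['frame'][:,:,::-1],(800,600),interpolation=cv2.INTER_CUBIC))
    return s
def ray(s,u,v,z):
    T=np.array(s['world_to_cam']);R=T[:3,:3];c=-R.T@T[:3,3]
    d=R.T@np.array([(u-s['cx'])/s['fx'],(v-s['cy'])/s['fy'],1])
    return c+d*(z-c[2])/d[2]
def proj(s,p):
    T=np.array(s['world_to_cam']);q=T[:3,:3]@np.array(p)+T[:3,3]
    return s['fx']*q[0]/q[2]+s['cx'],s['fy']*q[1]/q[2]+s['cy']
E
python3 - <<'E'
from h import *
import pickle
for n in('scene','top'):
    s=snap(n,n+'0.png');pickle.dump(s,open(n+'.pkl','wb'))
    T=np.array(s['world_to_cam']);print(n,s['fx'],-T[:3,:3].T@T[:3,3],T[2,:3])
print({k:np.round(v,3) for k,v in ctrl.observe().items()})
E
```

```text
scene 372.98758817099923 [ 1.22454278 -0.0708276   0.79884734] [-0.71853383  0.01615548 -0.69530435]
top 481.0805644632561 [ 0.25558203 -0.04798839  1.63311933] [ 0.14301206 -0.02194297 -0.98947767]
{'time': np.float64(0.1), 'joint_pos': array([ 1.124,  0.469, -0.049,  1.534,  0.024,  1.141, -0.082]), 'dq': array([ 0.001, -0.001, -0.   , -0.003, -0.001,  0.   ,  0.   ]), 'joint_torque': array([ 1.0000e-03, -5.0917e+01, -8.1000e-02, -2.3683e+01, -6.1000e-02,
        3.4000e-02,  0.0000e+00]), 'tcp_pos': array([ 0.274, -0.616,  0.222]), 'orientation': array([-3.14 ,  0.   ,  0.418]), 'wrist_force': array([ 0.51 , -0.255, -0.99 ]), 'wrist_torque': array([-0.057, -0.008,  0.024]), 'grip_force': np.float64(0.0), 'finger_gap': np.float64(0.087)}
```

View pics/top0.png

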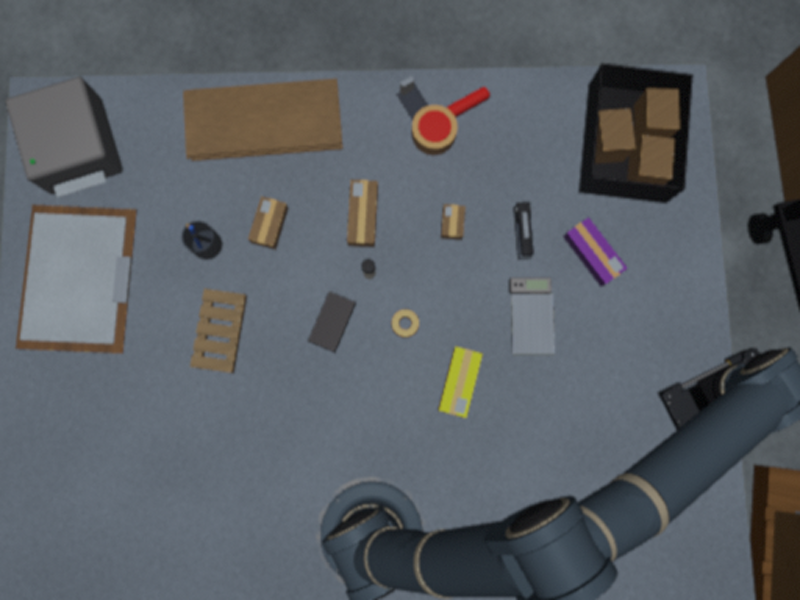

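View pics/scene0.png

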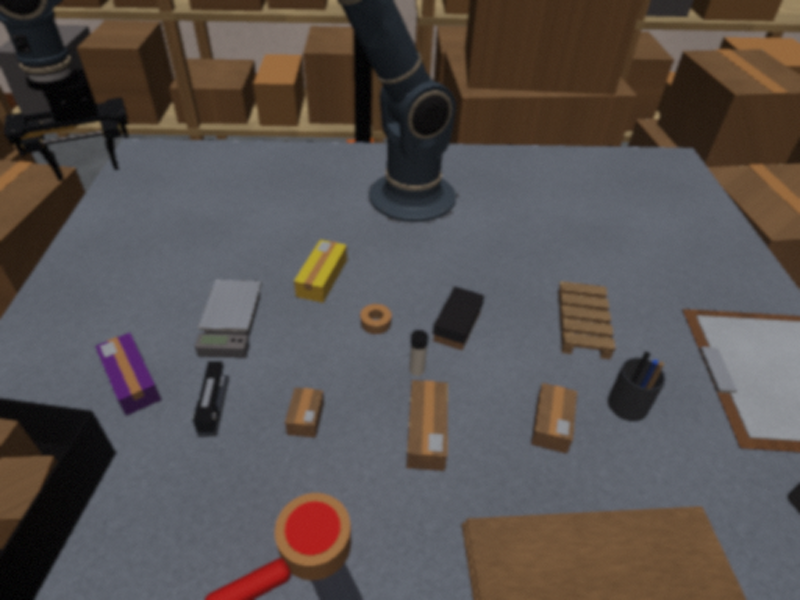

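The top view (up = +x, left = +y, 800×600 px) shows these:
- **Cartons:** long (362,212), medium (268,222), small (453,221).
- **Other parts:** lidded box (332,321), tape roll (405,323), stand (218,331), scale platform (533,323) with its display at (530,285), on the far (+x) side.
- **Bystanders:** glue stick (369,268), stapler (523,230), pen cup (202,240).
- **Decoys:** the purple and yellow boxes.

Next I'll measure.

```bash
cat > m.py <<'E'
from h import *
def comp(s,cx,cy,hw,f):
    "largest blob of mask f(hsv,rgb) about (cx,cy) in 800x600 px -> contour in 512x384 px"
    im=s['frame'];k=.64;u0,u1=int((cx-hw)*k),int((cx+hw)*k);v0,v1=int((cy-hw)*k),int((cy+hw)*k)
    c=cv2.resize(im[v0:v1,u0:u1],None,fx=4,fy=4,interpolation=cv2.INTER_CUBIC)
    m=f(c.astype(int)).astype(np.uint8)
    n,l,st,_=cv2.connectedComponentsWithStats(m)
    i=1+np.argmax(st[1:,4]);m=(l==i).astype(np.uint8)
    q=max(cv2.findContours(m,0,cv2.CHAIN_APPROX_NONE)[0],key=len)[:,0]
    return (q+.5)/4-.5+[u0,v0]
def box(s,q,h,zb=0,yaw=None):
    P=np.array([ray(s,u,v,h)[:2] for u,v in q]);B=np.array([ray(s,u,v,zb)[:2] for u,v in q])
    if yaw is None:
        r=cv2.boxPoints(cv2.minAreaRect(P.astype(np.float32)));e=max(r[1]-r[0],r[2]-r[1],key=np.linalg.norm)
        yaw=np.arctan2(e[1],e[0])
        if yaw<-.8: yaw+=np.pi
        if yaw>2.4: yaw-=np.pi
    R=np.array([[np.cos(yaw),-np.sin(yaw)],[np.sin(yaw),np.cos(yaw)]])
    T=np.array(s['world_to_cam']);c=(-T[:3,:3].T@T[:3,3])[:2]
    a=P@R;b=B@R;cc=c@R;lo=[];hi=[]
    for k in(0,1):
        A=lambda X,f:np.percentile(X[:,k],f)
        m=a[:,k].mean()>cc[k]
        hi.append(A(a if m else b,99)) ;lo.append(A(b if m else a,1))
    lo=np.array(lo);hi=np.array(hi)
    return R@((lo+hi)/2),np.degrees(yaw),(hi-lo)*1000
brown=lambda c:(c[...,0]-c[...,2]>14)
notbg=lambda c:(c[...,2]-c[...,0]<8)
dark=lambda c:(c.sum(-1)<165)
E
python3 - <<'E'
from m import *
import pickle
s=pickle.load(open('top.pkl','rb'))
im=s['frame']
for n,(x,y) in dict(bg=(300,270),lid=(332,321),plat=(533,323),disp=(517,285),cart=(350,215),carts=(362,243),slat=(218,331),roll=(395,315),glue=(369,268)).items(): print(n,im[int(y*.64),int(x*.64)],ray(s,x*.64,y*.64,.03).round(3))
for n,x,y,hw,f,h in [('long',362,212,48,brown,.044),('med',268,222,40,brown,.04),('small',453,221,30,brown,.036),('stand',218,331,50,brown,.03),('lid',332,321,42,dark,.046),('roll',405,323,25,brown,.025),('plat',533,320,46,notbg,.04),('glue',369,268,18,dark,.09),('stapler',523,230,40,dark,.049)]:
    q=comp(s,x,y,hw,f);c,yw,sz=box(s,q,h,.02 if n=='lid' else 0);print(n,c.round(4),yw.round(1),sz.round(1))
    for p in q.round().astype(int): im[p[1],p[0]]=[255,0,255]
cv2.imwrite('pics/ov.png',cv2.resize(im[110:250,110:375,::-1],None,fx=3,fy=3,interpolation=cv2.INTER_NEAREST))
E
```

```text
bg [104 113 124] [0.559 0.143 0.03 ]
lid [69 68 69] [0.446 0.076 0.03 ]
plat [125 134 143] [ 0.43  -0.356  0.03 ]
disp [85 84 86] [ 0.513 -0.326  0.03 ]
cart [118  97  73] [0.678 0.033 0.03 ]
carts [129 114  80] [0.615 0.008 0.03 ]
slat [122 104  78] [0.431 0.319 0.03 ]
roll [141 130 109] [ 0.455 -0.06   0.03 ]
glue [53 53 56] [ 0.559 -0.006  0.03 ]
long [0.6865 0.007 ] -4.3 [137.7  58.8]
med [0.6704 0.2149] -17.0 [99.  53.2]
small [ 0.6632 -0.1919] -6.3 [68.  46.3]
stand [0.4344 0.3225] -9.7 [168.9  86.1]Traceback (most recent call last):
  File "<stdin>", line 7, in <module>
  File "m.py", line 8, in comp
    i=1+np.argmax(st[1:,4]);m=(l==i).astype(np.uint8)
        ~~~~~~~~~^^^^^^^^^^
    return _wrapfunc(a, 'argmax', axis=axis, out=out, **kwds)
    return bound(*args, **kwds)
ValueError: attempt to get argmax of an empty sequence
```

```bash
sed -i 's/>14)/>6)/; s/<165/<272/' m.py; echo 'bright=lambda c:(c.sum(-1)>371)' >>m.py
cat > meas.py <<'E'
from m import *
import pickle
s=pickle.load(open('top.pkl','rb'))
im=s['frame'].copy()
for n,x,y,hw,f,h in [('long',362,212,48,brown,.044),('med',268,222,40,brown,.04),('small',453,221,30,brown,.036),('stand',218,331,50,brown,.03),('lid',332,321,42,dark,.046),('roll',405,323,25,brown,.025),('plat',533,323,46,bright,.04),('glue',369,268,18,dark,.09),('stapler',523,230,40,dark,.049)]:
    q=comp(dict(s),x,y,hw,f);c,yw,sz=box(s,q,h,.02 if n=='lid' else .04 if n=='plat' else 0);print(n,c.round(4),yw.round(1),sz.round(1))
    for p in q.round().astype(int): im[p[1],p[0]]=[255,0,255]
cv2.imwrite('pics/ov.png',cv2.resize(im[110:250,110:375,::-1],None,fx=3,fy=3,interpolation=cv2.INTER_NEAREST))
E
python3 meas.py
```

```text
long [0.6862 0.007 ] -4.4 [140.   60.3]
med [0.6703 0.2146] -16.8 [100.5  55.5]
small [ 0.6629 -0.1919] -6.4 [69.5 48.1]
stand [0.4344 0.3225] -9.6 [170.7  87.8]
lid [0.4444 0.0765] -23.8 [118.2  64.4]
roll [ 0.4402 -0.0796] -1.6 [60.2 60.6]
plat [ 0.4282 -0.3532] -1.0 [126.1  90.2]
glue [ 0.5563 -0.0045] -1.2 [27.3 29.6]
stapler [ 0.6363 -0.3454] 1.6 [119.7  31.8]
```

View pics/ov.png

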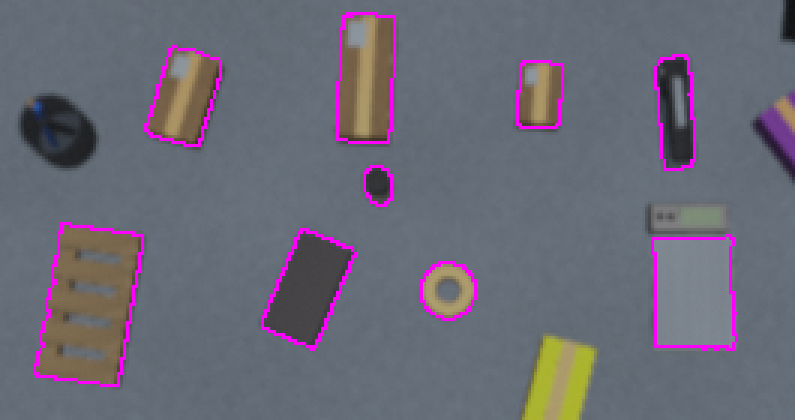

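The outlines fit, and the measured sizes match the given ones within 2–4 mm. In the overlay crop, the pen cup at about (58,130) sits close to the medium carton. I'll check that clearance and refine the yaws from the tape strips.

```bash
cat > y.py <<'E'
from m import *
import pickle
s=pickle.load(open('top.pkl','rb'))
tape=lambda c:(c[...,0]-c[...,2]>38)&(c.sum(-1)>355)
for n,x,y,hw,h in [('long',362,212,48,.044),('med',268,222,40,.04),('small',453,221,30,.036)]:
    q=comp(s,x,y,hw,tape);c,yw,sz=box(s,q,h,h);print(n,c.round(4),yw.round(1),sz.round(1))
# long-edge lines of contours
for n,x,y,hw,f,h,yw in [('long',362,212,48,brown,.044,-4.4),('med',268,222,40,brown,.04,-16.8),('small',453,221,30,brown,.036,-6.4),('stand',218,331,50,brown,.03,-9.6),('lid',332,321,42,dark,.046,-23.8),('plat',533,323,46,bright,.04,-1)]:
    P=np.array([ray(s,u,v,h)[:2] for u,v in comp(s,x,y,hw,f)]);a=np.radians(yw);R=np.array([[np.cos(a),-np.sin(a)],[np.sin(a),np.cos(a)]])
    L=P@R;L-=(L.max(0)+L.min(0))/2;H=L.max(0);o=[]
    for sg in(1,-1):
        k=(abs(L[:,0])<.75*H[0])&(L[:,1]*sg>.7*H[1]);o.append(yw+np.degrees(np.arctan(np.polyfit(L[k,0],L[k,1],1)[0])))
    print(n,np.round(o,1))
q=comp(s,202,240,34,dark)
for z in(0,.085):
    P=np.array([ray(s,u,v,z)[:2] for u,v in q]);print('cup z',z,P.min(0).round(3),P.max(0).round(3))
E
python3 y.py
```

```text
long [0.6838 0.007 ] -4.3 [138.   16.8]
med [0.6687 0.2139] -16.3 [98.1 16.5]
small [ 0.661  -0.1914] -6.3 [67.9 15.9]
long [-4.3 -4.3]
med [-16.9 -16.8]
small [-5.7 -6.3]
stand [-9.5 -9.6]
lid [-23.9 -23.6]
plat [-1.1 -0.4]
cup z 0 [0.593 0.317] [0.683 0.409]
cup z 0.085 [0.575 0.298] [0.661 0.385]
```

move_arm(targets=[0,0,-4,20,31,0,1,0,0,-4,20,31,0,1,0,0,-4,20,31,0,1,0,0,-4,20,31,0,1,0,0,-4,20,31,0,1,0,0,-4,20,31,0,1,0,0,-4,20,31,0,1,0,0,0,20,31,0,1,0,0,0,20,31,0,1,0,0,0,20,31,0,1,0,0,0,20,31,0,1,0,0,0,20,31,0,1], force=25)

```text
time: 1.3
tcp_pos: [0.5143, -0.2435, 0.2223]
orientation: [-3.142, 0.001, -0.071]
wrist_force: [-0.2, 0.3, -0.3]
finger_gap: 0.087
grip_force: 0.0
```

Yaws agree to within about 0.5°, and the cup clears the medium grasp by about 15 mm. On to the long carton.

move_arm(targets=[0,0,-0.2,21.4,31.3,0,1,0,0,0,21.4,31.3,0,1,0,0,0,21.4,31.3,0,1,0,0,0,21.4,31.3,0,1,0,0,0,21.4,31.3,0,1,0,0,0,21.4,31.3,0,1,0,0,0,21.4,31.3,0,1,0,0,0,21.2,31.4,0,1,0,0,0,0,0,-40,1,0,0,0,0,0,-40,1,0,0,0,0,0,-30,1,0,0,0,0,0,0,1])

```text
time: 2.5
tcp_pos: [0.6809, 0.0052, 0.1068]
orientation: [3.14, 0.011, -0.074]
wrist_force: [-1.2, -0.4, 0.1]
finger_gap: 0.0871
grip_force: 0.0
```

move_arm(targets=[0,0,0,0,0,-30,1,0,0,0,0,0,-30,1,0,0,0,0,0,-25,1,0,0,0,0,0,-18,1,0,0,0,0,0,0,1,0,0,0,0,0,0,0.6,0,0,0,0,0,0,0.4,0,0,0,0,0,0,0.4,0,0,0,0,0,0,0.4,0,0,0,0,0,0,0.4])

```text
time: 3.5
tcp_pos: [0.6856, 0.0049, 0.0107]
orientation: [3.141, -0.002, -0.075]
wrist_force: [-0.7, -1.1, 4.1]
finger_gap: 0.0601
grip_force: 25.0
```

move_arm(targets=[0,0,0,0,0,25,0.4,0,0,0,0,0,40,0.4,0,0,0,0,0,45,0.4,0,0,0,0,0,40,0.4,0,0,-0.6,-16,20,0,0.4,0,0,-0.6,-21,27,0,0.4,0,0,-0.6,-21,27,0,0.4,0,0,-0.6,-21,27,0,0.4,0,0,-0.6,-21,27,0,0.4,0,0,-0.6,-21,27,0,0.4,0,0,-0.6,-21,27,0,0.4,0,0,-0.6,-21,27,0,0.4])

```text
time: 4.7
tcp_pos: [0.5202, 0.2154, 0.1591]
orientation: [3.141, 0.001, -0.159]
wrist_force: [-0.3, 0.2, -3.6]
finger_gap: 0.0599
grip_force: 25.0
```

move_arm(targets=[0,0,-0.5,-21,27,0,0.4,0,0,0,-21,27,0,0.4,0,0,0,-21,27,0,0.4,0,0,0,-21,26,0,0.4,0,0,0,-14,14,0,0.4,0,0,0,0,0,0,0.4,0,0,0,0,0,-30,0.4,0,0,0,0,0,-30,0.4,0,0,0,0,0,-25,0.4,0,0,0,0,0,-10,0.4,0,0,0,0,0,0,0.4,0,0,0,0,0,0,0.4])

```text
time: 5.9
tcp_pos: [0.4247, 0.3358, 0.0653]
orientation: [-3.141, -0.001, -0.167]
wrist_force: [0.2, -0.7, -2.6]
finger_gap: 0.0599
grip_force: 25.0
```

Run:
```python
from m import *
import pickle
s=snap('scene');pickle.dump(s,open('scene1.pkl','wb'))
u,v=proj(s,(.4344,.3225,.04));u,v=int(u),int(v)
cv2.imwrite('pics/p1.png',cv2.resize(s['frame'][v-75:v+55,u-80:u+80,::-1],None,fx=4.5,fy=4.5,interpolation=cv2.INTER_CUBIC))
o=ctrl.observe();print(np.round(o['tcp_pos'],4),np.degrees(o['orientation']).round(2),o['wrist_force'])
```

```text
[0.4249 0.3362 0.0658] [-1.7989e+02 -9.0000e-02 -9.5800e+00] [-3.16105421e-04  6.00767560e-01 -2.48580417e+00]
```

View pics/p1.png

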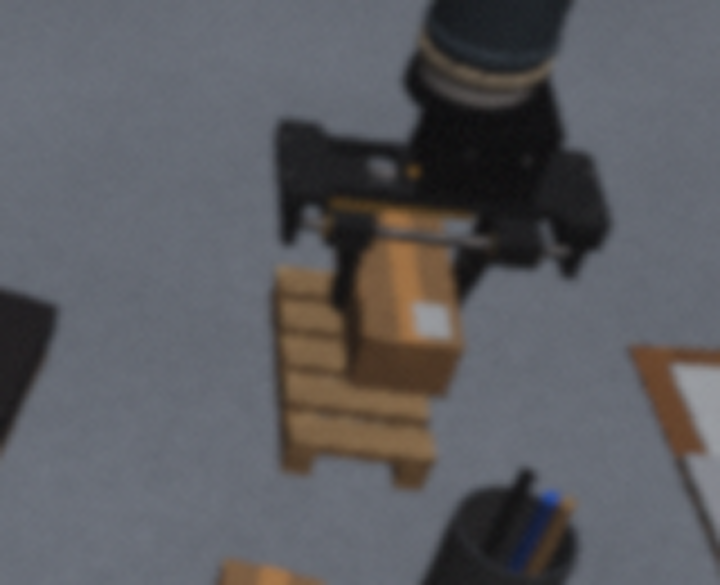

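The carton is held cleanly and upright, but it sits about 10–14 mm off the stand centre because I over-shifted. Before lowering I'll cross-check the stand, platform and others in the scene view.

Run:
```python
from m import *
import pickle
s=pickle.load(open('scene.pkl','rb'))
for n,x,y,hw,f,h,zb,yw in [('stand',586,320,50,brown,.03,0,-9.55),('plat',231,307,42,bright,.04,.04,-.8),('med',555,416,42,brown,.04,0,-16.8),('small',304,411,32,brown,.036,0,-6.1),('lid',459,317,42,lambda c:c.sum(-1)<200,.046,.02,-23.8),('roll',376,318,26,brown,.025,0,0)]:
    c,w,sz=box(s,comp(s,x,y,hw,f),h,zb,np.radians(yw));print(n,c.round(4),sz.round(1))
```

```text
stand [0.4372 0.3187] [171.3  88.9]
plat [ 0.4325 -0.3549] [126.5  83.2]
med [0.6692 0.2113] [102.   58.1]
small [ 0.6619 -0.1947] [72.1 46.9]
lid [0.4553 0.0714] [127.5  62.5]
roll [ 0.4418 -0.0822] [60.1 64. ]
```

move_arm(targets=[0,0,0,6,-8,0,0.4,0,0,0,5,-7.5,0,0.4,0,0,0,0,0,0,0.4,0,0,0,0,0,-12,0.4,0,0,0,0,0,-8,0.4,0,0,0,0,0,-3,0.4,0,0,0,0,0,-1,0.4,0,0,0,0,0,0,0.4,0,0,0,0,0,0,0.4])

```text
time: 6.85
tcp_pos: [0.4339, 0.3197, 0.0406]
orientation: [3.14, 0.001, -0.166]
wrist_force: [-3.8, -2.3, 5.6]
finger_gap: 0.06
grip_force: 25.0
```

move_arm(targets=[0,0,0,0,0,0,0.7,0,0,0,0,0,0,1,0,0,0,0,0,0,1,0,0,0,0,0,20,1,0,0,0,0,0,40,1,0,0,0,0,0,40,1,0,0,0,0,0,30,1,0,0,-3.6,29,-13,0,1,0,0,-3.7,29,-13,0,1,0,0,0,29,-13,0,1,0,0,0,29,-13,0,1,0,0,0,29,-13,0,1])

```text
time: 8.05
tcp_pos: [0.5815, 0.2548, 0.1707]
orientation: [-3.141, -0.001, -0.294]
wrist_force: [0.4, 1.2, 0.1]
finger_gap: 0.087
grip_force: 0.0
```

move_arm(targets=[0,0,0,29,-14,0,1,0,0,0,29,-14,0,1,0,0,0,28,-14,0,1,0,0,0,3,0,0,1,0,0,0,0,0,-40,1,0,0,0,0,0,-40,1,0,0,0,0,0,-40,1,0,0,0,0,0,-25,1,0,0,0,0,0,-15,1,0,0,0,0,0,0,1,0,0,0,0,0,0,1])

```text
time: 9.15
tcp_pos: [0.6697, 0.2138, 0.0117]
orientation: [-3.14, -0.001, -0.294]
wrist_force: [-0.0, 0.9, -0.2]
finger_gap: 0.0872
grip_force: 0.0
```

Run:
```python
from m import *
a=snap('scene');b=snap('top')
o=ctrl.observe();print(np.round(o['tcp_pos'],4),np.degrees(o['orientation']).round(2),o['wrist_force'])
c=[]
for s,p in((a,(.43,.32,.07)),(a,(.67,.213,.03)),(b,(.43,.32,.07))):
    u,v=map(int,proj(s,p));c.append(cv2.resize(s['frame'][v-42:v+42,u-42:u+42,::-1],None,fx=3.1,fy=3.1,interpolation=cv2.INTER_CUBIC))
cv2.imwrite('pics/p2.png',np.hstack(c))
for s,x,y,hw in((b,218,331,60),(a,586,315,60)):
    tape=lambda c:(c[...,0]-c[...,2]>(38 if s is b else 60))&(c.sum(-1)>355)
    q=comp(s,x,y,hw,tape);print([np.round(t,4) for t in box(s,q,.074,.074)])
```

```text
[0.6704 0.2138 0.0127] [-1.7987e+02 -1.7000e-01 -1.6860e+01] [ 0.03066772 -0.87741306 -0.45013909]
[array([0.4329, 0.3237]), np.float32(-9.4041), array([143.1095,  17.9673])]Traceback (most recent call last):
  File "<stdin>", line 10, in <module>
  File "m.py", line 8, in comp
    i=1+np.argmax(st[1:,4]);m=(l==i).astype(np.uint8)
        ~~~~~~~~~^^^^^^^^^^
    return _wrapfunc(a, 'argmax', axis=axis, out=out, **kwds)
    return bound(*args, **kwds)
ValueError: attempt to get argmax of an empty sequence
```

View pics/p2.png

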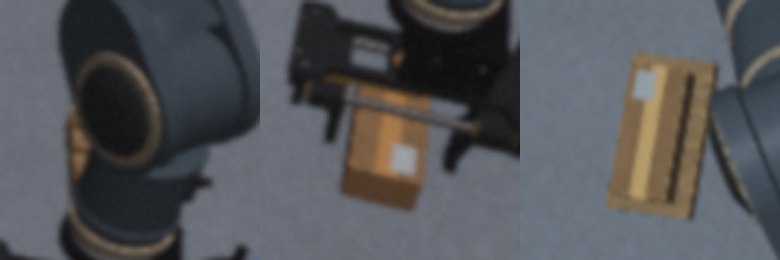

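The long carton sits well centred. Its tape reads (0.4329, 0.3237) against the stand at (0.4344, 0.3225) in the same camera. The gripper straddles the medium carton with room to spare.

move_arm(targets=[0,0,0,0,0,0,0.6,0,0,0,0,0,0,0.4,0,0,0,0,0,0,0.4,0,0,0,0,0,0,0.4,0,0,0,0,0,0,0.4,0,0,0,0,0,20,0.4,0,0,0,0,0,40,0.4,0,0,0,0,0,40,0.4,0,0,0,0,0,40,0.4,0,0,0,0,0,10,0.4,0,0,3.6,-29,13,0,0.4,0,0,3.7,-29,13,0,0.4])

```text
time: 10.45
tcp_pos: [0.6101, 0.2382, 0.1593]
orientation: [3.141, 0.001, -0.166]
wrist_force: [-0.7, 0.2, -3.5]
finger_gap: 0.0577
grip_force: 25.0
```

move_arm(targets=[0,0,0,-29,13,0,0.4,0,0,0,-29,13,0,0.4,0,0,0,-29,13,0,0.4,0,0,0,-29,13,0,0.4,0,0,0,-29,13,0,0.4,0,0,0,-20,8,0,0.4,0,0,0,-12,6,0,0.4,0,0,0,0,0,0,0.4,0,0,0,0,0,0,0.4])

```text
time: 11.35
tcp_pos: [0.4348, 0.3175, 0.1602]
orientation: [3.141, -0.0, -0.168]
wrist_force: [0.1, -0.1, -1.4]
finger_gap: 0.0577
grip_force: 25.0
```

move_arm(targets=[0,0,0,-1,2.5,0,0.4,0,0,0,0,0,-30,0.4,0,0,0,0,0,-25,0.4,0,0,0,0,0,-10,0.4,0,0,0,0,0,-4,0.4,0,0,0,0,0,-3,0.4,0,0,0,0,0,-2,0.4,0,0,0,0,0,0,0.4,0,0,0,0,0,0,0.4])

```text
time: 12.25
tcp_pos: [0.4333, 0.3209, 0.0873]
orientation: [-3.141, -0.001, -0.167]
wrist_force: [0.7, 0.2, -2.0]
finger_gap: 0.0578
grip_force: 25.0
```

move_arm(targets=[0,0,0,0,0,-1,0.4,0,0,0,0,0,-0.7,0.4,0,0,0,0,0,0,0.4,0,0,0,0,0,0,0.4])

```text
time: 12.65
tcp_pos: [0.4329, 0.3206, 0.0849]
orientation: [3.142, -0.0, -0.167]
wrist_force: [-0.2, 0.1, -2.3]
finger_gap: 0.0581
grip_force: 25.0
```

move_arm(targets=[0,0,0,0,0,0,0.7,0,0,0,0,0,0,1,0,0,0,0,0,0,1,0,0,0,0,0,20,1,0,0,0,0,0,40,1,0,0,0,0,0,40,1,0,0,1.7,14.3,-32,0,1,0,0,1.8,14.3,-32,0,1,0,0,0,14.3,-32,0,1,0,0,0,14.3,-32,0,1,0,0,0,14.3,-32,0,1,0,0,0,14.3,-32,0,1])

```text
time: 13.85
tcp_pos: [0.5192, 0.1273, 0.1852]
orientation: [-3.141, -0.001, -0.106]
wrist_force: [-0.6, 0.0, -0.8]
finger_gap: 0.0868
grip_force: 0.0
```

move_arm(targets=[0,0,0,14.3,-32,0,1,0,0,0,14.3,-32,0,1,0,0,0,14.3,-32,0,1,0,0,0,14.3,-32,0,1,0,0,0,14.3,-32,0,1,0,0,0,14.3,-32,0,1,0,0,0,14.3,-32,0,1,0,0,0,14.3,-32,0,1,0,0,0,14.3,-32,0,1,0,0,0,14.3,-32,0,1,0,0,0,0,0,-30,1,0,0,0,0,0,-30,1])

```text
time: 15.05
tcp_pos: [0.6626, -0.1936, 0.125]
orientation: [3.141, -0.003, -0.108]
wrist_force: [-0.4, 1.4, -0.9]
finger_gap: 0.0873
grip_force: 0.0
```

Run:
```python
from m import *
a=snap('scene');b=snap('top')
o=ctrl.observe();print(np.round(o['tcp_pos'],4),np.degrees(o['orientation']).round(2),o['wrist_force'])
c=[]
for s,p in((a,(.43,.32,.07)),(a,(.67,-.193,.03)),(b,(.43,.32,.07))):
    u,v=map(int,proj(s,p));c.append(cv2.resize(s['frame'][v-42:v+42,u-42:u+42,::-1],None,fx=3.1,fy=3.1,interpolation=cv2.INTER_CUBIC))
cv2.imwrite('pics/p3.png',np.hstack(c))
tape=lambda c:(c[...,0]-c[...,2]>38)&(c.sum(-1)>355)
q=comp(b,218,331,60,tape);print([np.round(t,4) for t in box(b,q,.114,.114)])
```

```text
[ 0.6585 -0.1908  0.1201] [-179.93    0.53   -6.07] [-0.27911645 -0.40131246 -0.68718717]
[array([0.4293, 0.3196]), np.float32(-9.4052), array([139.6291,  28.7531])]
```

View pics/p3.png

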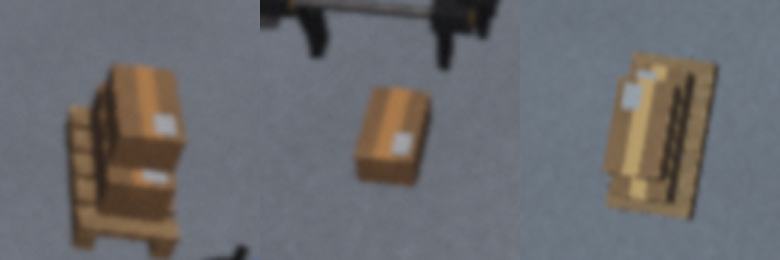

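The medium carton sits squarely on the long one, and the small carton is clear under the gripper.

move_arm(targets=[0,0,0,0,0,-35,1,0,0,0,0,0,-30,1,0,0,0,0,0,0,1,0,0,0,0,0,0,1])

```text
time: 15.55
tcp_pos: [0.6626, -0.1913, 0.0613]
orientation: [3.141, -0.001, -0.105]
wrist_force: [1.2, -0.5, 0.4]
finger_gap: 0.0867
grip_force: 0.0
```

move_arm(targets=[0,0,0,0,-1.5,-25,1,0,0,0,0,0,-18,1,0,0,0,0,0,-8,1,0,0,0,0,0,0,0.6,0,0,0,0,0,0,0.3,0,0,0,0,0,0,0.3,0,0,0,0,0,0,0.3,0,0,0,0,0,0,0.3,0,0,0,0,0,0,0.3,0,0,0,0,0,20,0.3,0,0,0,0,0,40,0.3,0,0,0,0,0,40,0.3])

```text
time: 16.75
tcp_pos: [0.6607, -0.1927, 0.1088]
orientation: [-3.141, 0.003, -0.106]
wrist_force: [0.5, -0.6, -0.6]
finger_gap: 0.0476
grip_force: 25.0
```

move_arm(targets=[0,0,0,0,0,40,0.3,0,0,0,0,0,35,0.3,0,0,-1.7,-14.3,32,0,0.3,0,0,-1.8,-14.3,32,0,0.3,0,0,0,-14.3,32,0,0.3,0,0,0,-14.3,32,0,0.3,0,0,0,-14.3,32,0,0.3,0,0,0,-14.3,32,0,0.3,0,0,0,-14.3,32,0,0.3,0,0,0,-14.3,32,0,0.3,0,0,0,-14.3,32,0,0.3,0,0,0,-14.3,32,0,0.3])

```text
time: 17.95
tcp_pos: [0.5177, 0.1282, 0.1839]
orientation: [3.141, 0.0, -0.167]
wrist_force: [0.9, 0.9, -0.9]
finger_gap: 0.0476
grip_force: 25.0
```

move_arm(targets=[0,0,0,-14.3,32,0,0.3,0,0,0,-14.3,32,0,0.3,0,0,0,-14.3,32,0,0.3,0,0,0,-14.3,32,0,0.3,0,0,0,-14.3,32,0,0.3,0,0,0,-14.3,33.5,0,0.3,0,0,0,0,0,0,0.3,0,0,0,0,0,0,0.3,0,0,0,0,0,0,0.3])

```text
time: 18.85
tcp_pos: [0.4334, 0.3192, 0.1836]
orientation: [3.14, -0.0, -0.169]
wrist_force: [0.2, -1.1, -2.0]
finger_gap: 0.0479
grip_force: 25.0
```

move_arm(targets=[0,0,0,0,1.5,-25,0.3,0,0,0,0,0,-20,0.3,0,0,0,0,0,-10,0.3,0,0,0,0,0,-3,0.3,0,0,0,0,0,-1.5,0.3,0,0,0,0,0,0,0.3,0,0,0,0,0,0,0.3])

```text
time: 19.55
tcp_pos: [0.4335, 0.3224, 0.1252]
orientation: [-3.14, -0.001, -0.167]
wrist_force: [-0.2, -0.9, -1.1]
finger_gap: 0.0481
grip_force: 25.0
```

move_arm(targets=[0,0,0,0,-1,-0.8,0.3,0,0,0,0,0,-0.5,0.3,0,0,0,0,0,0,0.3,0,0,0,0,0,0,0.7,0,0,0,0,0,0,1,0,0,0,0,0,0,1,0,0,0,0,0,20,1,0,0,0,0,0,30,1,0,0,0,0,0,30,1,0,0,-4.7,1.4,-30.7,0,1,0,0,-4.7,1.4,-30.7,0,1,0,0,-4.8,1.4,-30.7,0,1])

```text
time: 20.75
tcp_pos: [0.4372, 0.2281, 0.2035]
orientation: [-3.141, -0.001, -0.417]
wrist_force: [0.5, -0.9, 0.1]
finger_gap: 0.0868
grip_force: 0.0
```

move_arm(targets=[0,0,0,1.4,-30.7,0,1,0,0,0,1.4,-30.7,0,1,0,0,0,1.4,-30.7,0,1,0,0,0,1.4,-30.7,0,1,0,0,0,1.4,-30.7,0,1,0,0,0,0,0,-40,1,0,0,0,0,0,-40,1,0,0,0,0,0,-40,1,0,0,0,0,0,0,1,0,0,0,0,0,0,1])

```text
time: 21.75
tcp_pos: [0.4443, 0.0756, 0.0834]
orientation: [3.141, 0.0, -0.415]
wrist_force: [-0.7, -0.2, 1.4]
finger_gap: 0.0873
grip_force: 0.0
```

Run:
```python
from m import *
a=snap('scene');b=snap('top')
o=ctrl.observe();print(np.round(o['tcp_pos'],4),np.degrees(o['orientation']).round(2),o['wrist_force'])
c=[]
for s,p in((a,(.43,.32,.09)),(a,(.44,.07,.06)),(b,(.43,.32,.09))):
    u,v=map(int,proj(s,p));c.append(cv2.resize(s['frame'][v-42:v+42,u-42:u+42,::-1],None,fx=3.1,fy=3.1,interpolation=cv2.INTER_CUBIC))
cv2.imwrite('pics/p4.png',np.hstack(c))
```

```text
[0.4458 0.076  0.085 ] [-179.86   -0.18  -23.76] [ 1.71928984 -0.08482537  0.01810234]
```

View pics/p4.png

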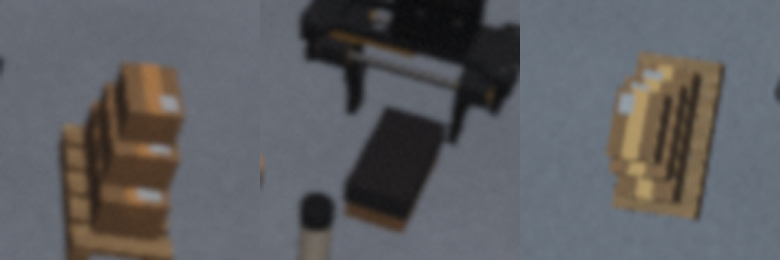

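The three-carton stack is neat, and the gripper straddles the lidded box.

move_arm(targets=[0,0,0,0,0,-30,1,0,0,0,0,0,-25,1,0,0,0,0,0,-15,1,0,0,0,0,0,0,1,0,0,0,0,0,0,0.6,0,0,0,0,0,0,0.4,0,0,0,0,0,0,0.4,0,0,0,0,0,0,0.4,0,0,0,0,0,0,0.4])

```text
time: 22.75
tcp_pos: [0.4444, 0.0752, 0.0138]
orientation: [-3.142, -0.001, -0.415]
wrist_force: [-1.1, -2.0, 6.9]
finger_gap: 0.0618
grip_force: 25.0
```

move_arm(targets=[0,0,0,0,0,20,0.4,0,0,0,0,0,40,0.4,0,0,0,0,0,40,0.4,0,0,0,0,0,40,0.4,0,0,4,-1,-33,0,0.4,0,0,4,-1,-33,0,0.4,0,0,4,-1,-33,0,0.4,0,0,4,-1,-33,0,0.4,0,0,4,-1,-33,0,0.4,0,0,3,-1,-33,0,0.4,0,0,0,-1,-33,0,0.4,0,0,0,-1,-33,0,0.4])

```text
time: 23.95
tcp_pos: [0.4353, -0.1896, 0.1527]
orientation: [-3.141, 0.001, -0.013]
wrist_force: [0.9, 0.1, -2.4]
finger_gap: 0.0615
grip_force: 25.0
```

move_arm(targets=[0,0,0,-1,-33,0,0.4,0,0,0,-1,-33,0,0.4,0,0,0,-1,-33,0,0.4,0,0,0,-1,-33,0,0.4,0,0,0,-2,-34,0,0.4,0,0,0,0,0,0,0.4,0,0,0,0,0,-30,0.4,0,0,0,0,0,-30,0.4,0,0,0,0,0,-15,0.4,0,0,0,0,0,0,0.4,0,0,0,0,0,0,0.4])

```text
time: 25.05
tcp_pos: [0.4302, -0.3541, 0.0781]
orientation: [-3.141, 0.0, -0.013]
wrist_force: [-0.2, -0.4, -1.9]
finger_gap: 0.0614
grip_force: 25.0
```

Run:
```python
from m import *
a=snap('scene');b=snap('top')
o=ctrl.observe();print(np.round(o['tcp_pos'],4),np.degrees(o['orientation']).round(2),o['wrist_force'])
c=[]
for s,p in((a,(.43,-.354,.09)),(b,(.43,-.354,.09))):
    u,v=map(int,proj(s,p));c.append(cv2.resize(s['frame'][v-42:v+42,u-42:u+42,::-1],None,fx=4.6,fy=4.6,interpolation=cv2.INTER_CUBIC))
cv2.imwrite('pics/p5.png',np.hstack(c))
```

```text
[ 0.4309 -0.3549  0.0792] [ 1.7993e+02 -1.1000e-01 -7.5000e-01] [ 0.43843217  0.18725162 -2.42304864]
```

View pics/p5.png

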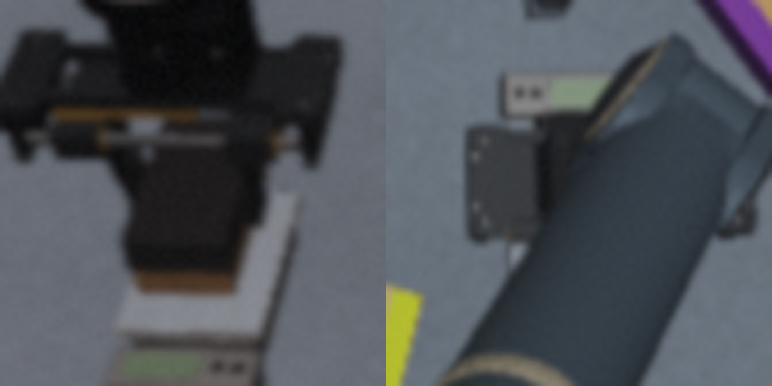

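move_arm(targets=[0,0,0,0,0,-12,0.4,0,0,0,0,0,-8,0.4,0,0,0,0,0,-3,0.4,0,0,0,0,0,-1,0.4,0,0,0,0,0,0,0.4,0,0,0,0,0,0,0.4])

```text
time: 25.75
tcp_pos: [0.4304, -0.3548, 0.0541]
orientation: [3.141, -0.001, -0.013]
wrist_force: [0.5, -0.1, -2.4]
finger_gap: 0.0615
grip_force: 25.0
```

move_arm(targets=[0,0,0,0,0,-0.8,0.4,0,0,0,0,0,0,0.4,0,0,0,0,0,0,0.7,0,0,0,0,0,0,1,0,0,0,0,0,0,1,0,0,0,0,0,20,1,0,0,0,0,0,35,1,0,0,0,0,0,35,1,0,0,0,1,34,0,1,0,0,0,1,34,0,1,0,0,0,1,34,0,1,0,0,0,1,34,0,1])

```text
time: 26.95
tcp_pos: [0.4342, -0.2173, 0.1433]
orientation: [3.141, -0.001, -0.014]
wrist_force: [0.3, -0.3, 0.5]
finger_gap: 0.0867
grip_force: 0.0
```

move_arm(targets=[0,0,0,1,34,0,1,0,0,0,1,34,0,1,0,0,0,2,34,0,1,0,0,0,2,36,0,1,0,0,0,0,0,-35,1,0,0,0,0,0,-35,1,0,0,0,0,0,0,1,0,0,0,0,0,0,1])

```text
time: 27.75
tcp_pos: [0.4401, -0.0807, 0.0734]
orientation: [3.141, 0.001, -0.014]
wrist_force: [1.0, -0.5, -1.2]
finger_gap: 0.0869
grip_force: 0.0
```

Run:
```python
from m import *
a=snap('scene');b=snap('top')
o=ctrl.observe();print(np.round(o['tcp_pos'],4),np.degrees(o['orientation']).round(2),o['wrist_force'])
c=[]
for s,p in((a,(.44,-.354,.06)),(a,(.44,-.08,.04)),(b,(.44,-.354,.06))):
    u,v=map(int,proj(s,p));c.append(cv2.resize(s['frame'][v-42:v+42,u-42:u+42,::-1],None,fx=3.1,fy=3.1,interpolation=cv2.INTER_CUBIC))
cv2.imwrite('pics/p6.png',np.hstack(c))
for s,t,z in((b,240,.086),(a,200,.086)):
    u,v=proj(s,(.431,-.355,.07))
    try: print([np.round(t,4) for t in box(s,comp(s,u/.64,v/.64+0,42 if s is b else 34,lambda c:c.sum(-1)<t),z,.06,np.radians(-.8))])
    except Exception as e: print(e)
```

```text
[ 0.4414 -0.081   0.0746] [ 1.7998e+02 -1.7000e-01 -8.0000e-01] [-0.27646023 -0.86021558 -0.1098809 ]
[array([ 0.4317, -0.3508]), np.float64(-0.8), array([113.1943,  60.5584])]
[array([ 0.4423, -0.3515]), np.float64(-0.8), array([126.445,  63.306])]
```

View pics/p6.png

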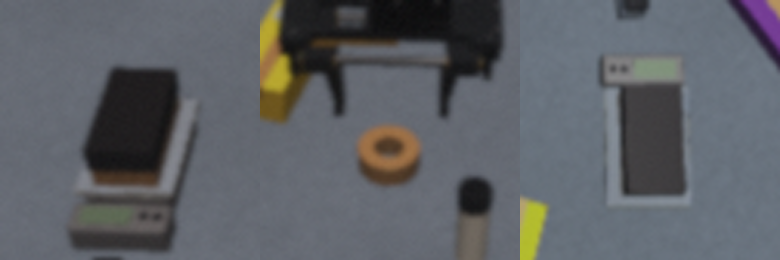

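The box sits square on the platform. After allowing for parallax it is about 2 mm off centre across the width and about 0 mm along the length. The gripper is centred over the roll.

move_arm(targets=[0,0,0,0,0,-30,1,0,0,0,0,0,-25,1,0,0,0,0,0,-10,1,0,0,0,0,0,-5,1,0,0,0,0,0,0,1,0,0,0,0,0,0,0.6,0,0,0,0,0,0,0.4,0,0,0,0,0,0,0.4,0,0,0,0,0,0,0.4,0,0,0,0,0,0,0.4], force=20)

```text
time: 28.85
tcp_pos: [0.4404, -0.0807, 0.0036]
orientation: [3.141, -0.001, -0.013]
wrist_force: [-1.4, -0.5, 2.5]
finger_gap: 0.0588
grip_force: 20.0
```

move_arm(targets=[0,0,0,0,0,20,0.4,0,0,0,0,0,40,0.4,0,0,0,0,0,40,0.4,0,0,0,0,0,40,0.4,0,0,0,0,0,15,0.4,0,0,0,-1,-34,0,0.4,0,0,0,-1,-34,0,0.4,0,0,0,-1,-34,0,0.4,0,0,0,-1,-34,0,0.4,0,0,0,-1,-34,0,0.4,0,0,0,-1,-34,0,0.4,0,0,0,-2,-34,0,0.4])

```text
time: 30.05
tcp_pos: [0.4317, -0.3195, 0.1579]
orientation: [-3.141, 0.001, -0.013]
wrist_force: [0.5, -0.7, -1.4]
finger_gap: 0.0592
grip_force: 20.0
```

move_arm(targets=[0,0,0,-2,-36,0,0.4,0,0,0,0,0,0,0.4,0,0,0,0,0,-30,0.4,0,0,0,0,0,-15,0.4,0,0,0,0,0,0,0.4,0,0,0,0,0,0,0.4])

```text
time: 30.65
tcp_pos: [0.4302, -0.3541, 0.1133]
orientation: [-3.141, 0.0, -0.013]
wrist_force: [0.3, -0.2, -0.3]
finger_gap: 0.0593
grip_force: 20.0
```

Run:
```python
from m import *
a=snap('scene')
for i in range(3):
    o=ctrl.observe();print(np.round(o['tcp_pos'],4),np.degrees(o['orientation']).round(2),o['wrist_force']);snap('top')
u,v=map(int,proj(a,(.43,-.354,.1)));cv2.imwrite('pics/p7.png',cv2.resize(a['frame'][v-50:v+50,u-60:u+60,::-1],None,fx=5,fy=5,interpolation=cv2.INTER_CUBIC))
```

```text
[ 0.4306 -0.3545  0.1139] [ 1.7997e+02 -5.0000e-02 -7.4000e-01] [-0.16514575  0.47192883 -0.77337157]
[ 0.4308 -0.3547  0.1142] [ 1.7995e+02 -9.0000e-02 -7.4000e-01] [ 0.35710176 -0.76145866 -0.69543892]
[ 0.4309 -0.3548  0.1144] [ 1.7993e+02 -1.0000e-01 -7.4000e-01] [ 0.38519093  0.35120939 -0.80242024]
```

View pics/p7.png

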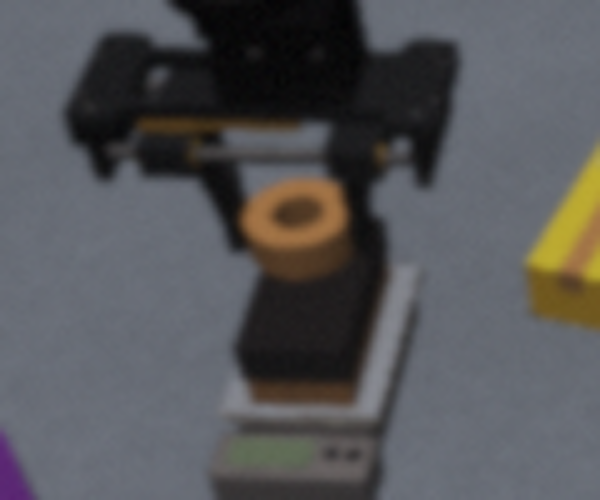

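The roll is held level above the lid. I'll lower it, release and retreat.

move_arm(targets=[0,0,0,0,0,-12,0.4,0,0,0,0,0,-8,0.4,0,0,0,0,0,-3,0.4,0,0,0,0,0,-1,0.4,0,0,0,0,0,0,0.4,0,0,0,0,0,0,0.4])

```text
time: 31.45
tcp_pos: [0.4293, -0.3539, 0.0896]
orientation: [-3.14, 0.002, -0.013]
wrist_force: [-3.0, 3.4, 7.4]
finger_gap: 0.059
grip_force: 20.1
```

move_arm(targets=[0,0,0,0,0,-0.6,0.4,0,0,0,0,0,0,0.4,0,0,0,0,0,0,0.7,0,0,0,0,0,0,1,0,0,0,0,0,0,1,0,0,0,0,0,20,1,0,0,0,0,0,35,1,0,0,0,0,0,35,1,0,0,0,-10,-35,10,1,0,0,0,-10,-35,10,1,0,0,0,-10,-35,0,1,0,0,0,-10,-35,0,1])

```text
time: 32.65
tcp_pos: [0.3899, -0.496, 0.199]
orientation: [3.141, -0.001, -0.013]
wrist_force: [0.2, -0.5, -0.1]
finger_gap: 0.0868
grip_force: 0.0
```

move_arm(targets=[0,0,0,-15,-35,0,1,0,0,0,-15,-35,0,1,0,0,0,-15,-35,0,1,0,0,0,0,0,0,1,0,0,0,0,0,0,1])

```text
time: 33.15
tcp_pos: [0.3441, -0.6001, 0.1978]
orientation: [-3.141, 0.001, -0.015]
wrist_force: [0.7, 0.5, 0.8]
finger_gap: 0.0869
grip_force: 0.0
```

Run:
```python
from m import *
a=snap('scene','s9.png');b=snap('top')
i=b['frame'][110:250,110:375,::-1];cv2.imwrite('pics/t9.png',cv2.resize(i,None,fx=3,fy=3,interpolation=cv2.INTER_CUBIC))
u,v=proj(b,(.431,-.352,.111));c,_,sz=box(b,comp(b,u/.64,v/.64,26,brown),.111,.086,0.);print('roll',c.round(4),sz.round(1))
```

```text
roll [ 0.4294 -0.351 ] [65.3 61.8]
```

View pics/t9.png

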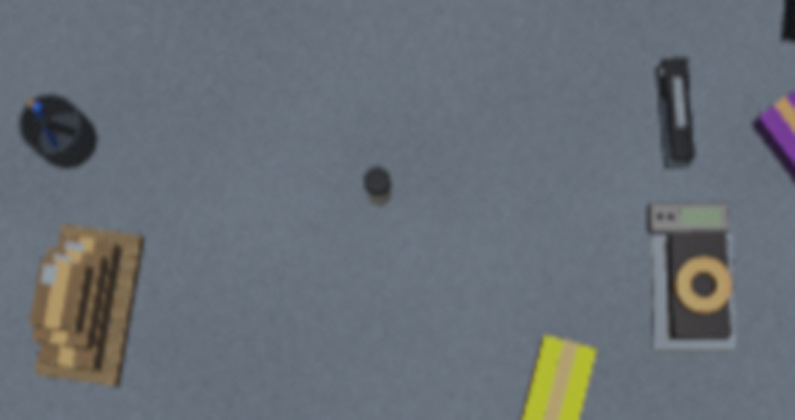

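View pics/s9.png

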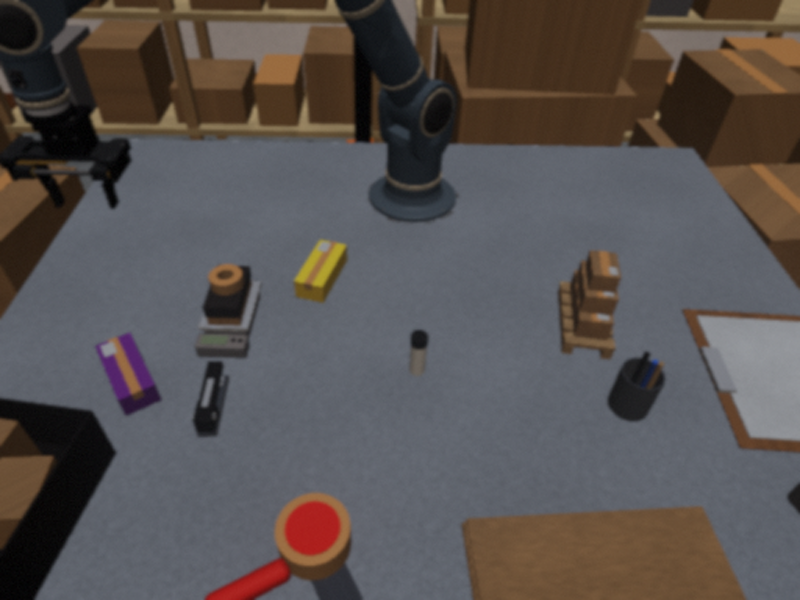

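Top crop: the carton stack is at (85,300) and the box with the roll at (703,285). The bystanders are where they were: cup (58,130), glue stick (377,183), stapler (676,112). In the scene view, both orders stand and the gripper is well clear. I'm handing in.

```bash
python3 -c "
from plant import ctrl
print(ctrl.close_job())"
```

```text
the job is handed in; nothing more can be done
None
```

I built both orders and handed the job in at about 33 s. The three cartons are stacked on the stand, and the lidded box with the tape roll is on the scale. By camera, all are within about 3 mm of centre where I measured them; the medium and small cartons I checked only by eye. The glue stick, stapler and pen cup were not moved, and no verdict came back.

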